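# Brush out the cylinder puzzle

### The arm

A 6-joint arm with a two-finger parallel gripper is mounted at the origin on the work surface. World frame = base frame: x ahead of the robot, y to its left, z up, the work surface at z = 0. Lengths are in mm, angles in degrees, forces in N, time in s.
With the tool pointing down it reaches from about 350 to 850 mm from the base axis. Payload 8.1 kg.
Tool frame: the origin (TCP) lies at the very end of the fingers, on their centre line; the grasp point (between the pads) lies 19 mm behind it; z points along the fingers, y is the direction in which the jaws open and shut (so a half turn about z gives the same grasp; the last joint's range is limited). The gripper opens to 85 mm and grips with 20 to 120 N. Pads are 22 mm wide; open, the fingers measure 114 mm over their backs; the gripper's body (76 mm by 85 mm) begins 54 mm behind the grasp point. The pads swing forward as they close: fully open they stand 13 mm farther back than shut.
Start: joints at [-80.695, 7.471, 85.268, -0, 87.261, -4.893], TCP at [147.183, -581.672, 231.292] pointing down, gripper open.
Joint ranges: [-169.43, 169.43], [-51.17, 129.36], [1.28, 143.12], [-76.62, 256.62], [0, 156.53], [-152.29, 152.29]. Speed limits (degrees/s): [136.94, 136.94, 159.86, 180, 180, 180].

### API

Orientations are given as [roll, pitch, yaw] about the fixed x, y, z axes, in that order (R = Rz(yaw) Ry(pitch) Rx(roll)).
In Python, from bench import r, eyes gives the robot as it stands. The module is installed in compiled form; this text tells all that it offers.
- The arm moves only by the tool play_rows, never from a script. Its argument "deltas" is a list of rows, each a list of 3 entries, a list of its own where there are three numbers: the shift along the tool's x, y, z in m, then the turn, a rotation vector about the tool's x, y, z in rad, then the closure, from 0 (fully open) to 1 (shut). A call has 1 to 8 rows; each row shifts and turns the pose as measured when the row begins, along the tool's axes as they then stand; what a row does not reach is not made up. A row lasts 1/8 s, in which the tool goes at most 62.5 mm and 10.7 degrees, less where a joint would pass 70% of its speed; a pose out of reach is approached as far as the arm can. A call with a gripper value outside its range is refused whole. The fingers move at their own pace and stop on an object; "force" is the grip in N (left out, the last holds). Time passes only in rows, so rows that do not move let the fingers close. It gives the time, the measured TCP pose, the force and the opening at its end, in the units of the state.
- r.sense(): the state, without advancing time (a new reading comes with each control period).
- eyes.snapshot(name): name is "side" or "top" or "wrist"; returns the picture (384x512x3 uint8, red, green, blue); there is no depth.
- eyes.get_calibration(name): a dict with "mtx" (3x3 intrinsics, pixels), "D" ([k1, k2, p1, p2, k3] as OpenCV has them; the pictures are not rectified), "R" (3x3) and "t" (3): a world point X has camera coordinates R X + t; the wrist camera has in their place "T_tool_cam" (4x4, takes a point from camera to tool coordinates, whose origin is the TCP and whose axes are the flange's). Camera axes: x right, y down, z forward; pixel columns grow to the right and rows downward; lengths in mm; the calibration is good to about 2 mm. A picture is of the moment at which its call begins: read the wrist's pose just before it. get_calibration takes no time and is no camera call.
- r.hand_in(): hands the job in, once; it reports no verdict.
The state is a dict: "time": time; "joint_pos": joint angles; "qd": joint speeds; "joint_efforts": joint torques, N m; "tool_pos": TCP position; "tcp_rot": TCP orientation; "ft_force": force on the tool from outside, world axes, zero at the start; "wrist_torque": the same for the moment, N m; "finger_gap": finger opening in mm.
Only numpy, scipy, OpenCV 4.12 (cv2) and the standard library are available. Lean on these libraries where they do the work, as an engineer would, in place of code of your own. Each camera call takes 0.05 s, during which the arm holds its last target. There are 200 camera calls.

### The job

Swing the lid of the green wooden cylinder fully open by its handle, a quarter turn to the stop. With the standing brush, gently scrub the inside: down until it touches the bottom, up until the brush head shows above the rim, and down to the bottom once more. Then gently stand the brush upright in the middle of its dish again, leaving the lid fully open and the other toys where they are.

Things in the scene. Friction and masses are not known exactly. Their poses are not given: they have to be found in the camera images.
- tower: Fixed, non-turning round birch turntable (164 mm across, 24 mm high) with a green wooden cylinder fixed upright in its centre: an open tube of 88 mm outer and 72 mm inner diameter, inside depth 105 mm, its rim 137 mm above the shelf. Origin: centre of the turntable's underside, z up. A 16 mm birch hinge post stands 62 mm from the tube axis in the +y direction of this frame.
- tower_floor (a point): Centre of the tube's inner floor, 32 mm above the shelf; same axes as the tower.
- tower_rim (a point): Centre of the tube's mouth, at rim height (137 mm above the shelf).
- lid_hinge (a point): On the lid's vertical hinge axis, at the height of the lid's underside (139 mm above the shelf). The lid is a flat birch disc 92 mm across and 8 mm thick (top face 147 mm above the shelf), its centre 62 mm from the hinge axis.
- lid_handle (a point): Point on top of the lid's handle, 90 mm from the hinge axis. The handle is an upright wooden bar on the lid, along the radial line from the hinge: 14 mm wide, 25 to 115 mm from the hinge axis, 147 to 175 mm above the shelf. It can be pushed on its flank.
- lid (a joint): Lid angle in rad. 0: closed, the handle points from the hinge over the tube axis (tower -y). It grows counter-clockwise seen from above to the stop at 1.571: fully open, handle pointing to tower +x, mouth free. It stays where it is left (light friction).
- brush: Loose brush standing upright in its dish, 190 mm tall, about 150 g: below a round ribbed head 60 mm across and 70 mm high with a flat underside, sprung: it gives up to 8 mm along the handle when pressed (3 to 13 N), above it a round wooden handle 18 mm in diameter (78 to 190 mm above the underside). Origin: centre of the underside; z along the handle, up.
- brush_grip (a point): On the handle's axis, 150 mm above the brush's underside (40 mm below the handle's top): where to grip.
- dish: Fixed round shallow birch dish, 136 mm across the rim, 16 mm high, flat inner floor 118 mm across lying 6 mm above the shelf. The brush stands in its middle. Origin: centre of the underside.
- stacker: Bystander: blue silicone ring stacker, 116 mm across, 132 mm high. Origin: centre of the underside.
- bowl: Bystander: stainless steel bowl of maple pegs, 144 mm across, 55 mm high. Origin: centre of the underside.
- sorter: Bystander: yellow acrylic shape sorter with a hinged door, 130 x 130 x 122 mm. Origin: centre of the underside.
Mind the look-alikes: they are no part of the job. There is more than one size of the brush; the one meant has the size given above.

How it is judged (in metres and radians):
On the way, in this order (a step that is already met when the one before it is completed fails the run):
1. the lid is swung fully open (value of joint lid above 1.45 rad), for 0.2 s.
2. the brush touches the bottom of the tube (horizontal distance between brush and tower_floor below 0.015 m and z of brush in the frame of tower_floor below 0.008 m and contact force between brush and tower above 0.2 N), for 0.05 s.
3. the brush is drawn up inside the tube until its head shows above the rim (horizontal distance between brush and tower_floor below 0.015 m and z of brush in the frame of tower_floor between 0.037 and 0.1 m), for 0.05 s.
4. the brush touches the bottom a second time (all of step 2), for 0.05 s.
At the end, for the whole second after the job is handed in: The brush stands released, at rest and upright (within 0.08 rad) on the dish's floor (underside less than 10 mm above the dish's underside), its axis within 27 mm of the dish's centre; the lid is fully open (over 1.45 of 1.571 rad) (value of joint lid above 1.45 rad and horizontal distance between brush and dish below 0.027 m and z of brush in the frame of dish below 0.01 m and angle between brush's own z axis and vertical below 0.08 rad and linear speed of brush below 0.02 m/s); the robot touches nothing.
It fails at once if the brush presses on the cylinder with more than 30 N (contact force between brush and tower above 30 N).
It fails at once if the brush is dropped into its dish (arrives faster than 0.5 m/s) (horizontal distance between brush and dish below 0.08 m and z of brush in the frame of dish below 0.03 m and linear speed of brush above 0.5 m/s).
It fails at once if the brush is pressed into its dish with more than 30 N (contact force between brush and dish above 30 N).
It fails at once if a bystander (stacker, bowl or sorter) is moved more than 20 mm (distance of any of stacker, bowl, sorter from where it was at the start of the episode above 0.02 m).
It also fails if it takes over 72 s, if anything falls off the work surface, if the arm or the gripper's body presses on something with over 40 N, if the wrist force passes 120 N, or if a joint passes its speed limit or range.

## Working session

There is one attempt and no reset: what is moved stays moved. The work goes in short steps, Python scripts to look and compute and a tool call to move; the robot and the scene stay as the last step left them, time stands still between calls to the robot, and variables do not carry over. Pictures are saved under pics/ and viewed, about 8 in all and at most 12, crops included, and the job is handed in when it is done.

Besides the shell and the picture viewer there is one more tool, called as name(argument=value, ...) on one line, values as JSON. play_rows: Moves the arm, as the interface text tells. Its arguments: {"type":"object","properties":{"deltas":{"type":"array"},"force":{"type":"number"}},"required":["deltas"]}

```bash
mkdir -p pics; python3 - <<'E'
from bench import r,eyes
import cv2,numpy as np
for n in("side","top"):
    p=eyes.snapshot(n); cv2.imwrite(f"pics/{n}0.png",cv2.resize(p[:,:,::-1],(800,600),interpolation=cv2.INTER_CUBIC)); np.save(n+"0.npy",p)
    c=eyes.get_calibration(n); print(n,c["mtx"],c["D"],c["R"],c["t"])
print(eyes.get_calibration("wrist")); s=r.sense(); print(s)
E
```

```text
side [[387.66888815   0.         255.20620024]
 [  0.         387.66888815 194.05770638]
 [  0.           0.           1.        ]] [-0.0988675  0.         0.         0.         0.       ] [[-0.9904758  -0.13768063  0.00131643]
 [-0.08426535  0.59858899 -0.79661193]
 [ 0.10889004 -0.78913577 -0.60448962]] [ 578.12137456  168.93110818 1263.48320222]
top [[438.99811752   0.         253.40699557]
 [  0.         438.99811752 189.19442118]
 [  0.           0.           1.        ]] [0.04537241 0.         0.         0.         0.        ] [[ 0.01135943 -0.99992674 -0.00418112]
 [-0.98850916 -0.01059921 -0.1507889 ]
 [ 0.15073353  0.00584595 -0.98855714]] [  -4.46692138  581.45257809 1540.33957701]
{'mtx': array([[283.16802167,   0.        , 256.35724188],
       [  0.        , 283.16802167, 193.67274374],
       [  0.        ,   0.        ,   1.        ]]), 'D': array([-0.02928197,  0.        ,  0.        ,  0.        ,  0.        ]), 'T_tool_cam': array([[-3.92246994e-04, -9.66100524e-01, -2.58165885e-01,
         6.51191464e+01],
       [ 9.99999642e-01, -1.85459294e-04, -8.25339616e-04,
[... 172 characters left out ...]
        1.00000000e+00]])}
{'time': 0.1, 'joint_pos': array([-8.06958241e+01,  7.51217937e+00,  8.53228090e+01, -1.20450061e-04,
        8.72607603e+01, -4.89098944e+00]), 'qd': array([ 0.00973963, -0.15845526, -0.20513369,  0.01535367,  0.06482972,
       -0.04909895]), 'joint_efforts': array([ 2.33072002e-03, -5.70948064e+01, -5.01945841e+01, -1.33955473e-04,
        8.12048733e-03,  9.58182568e-06]), 'tool_pos': array([ 147.09803089, -581.18529236,  230.33695482]), 'tcp_rot': array([-1.79904590e+02, -8.04368361e-03,  1.41951645e+01]), 'ft_force': array([-0.98319313, -0.34190559, -0.10234286]), 'wrist_torque': array([-0.01465308, -0.02098142,  0.01244261]), 'finger_gap': 85.52175326769286}
```

View pics/side0.png

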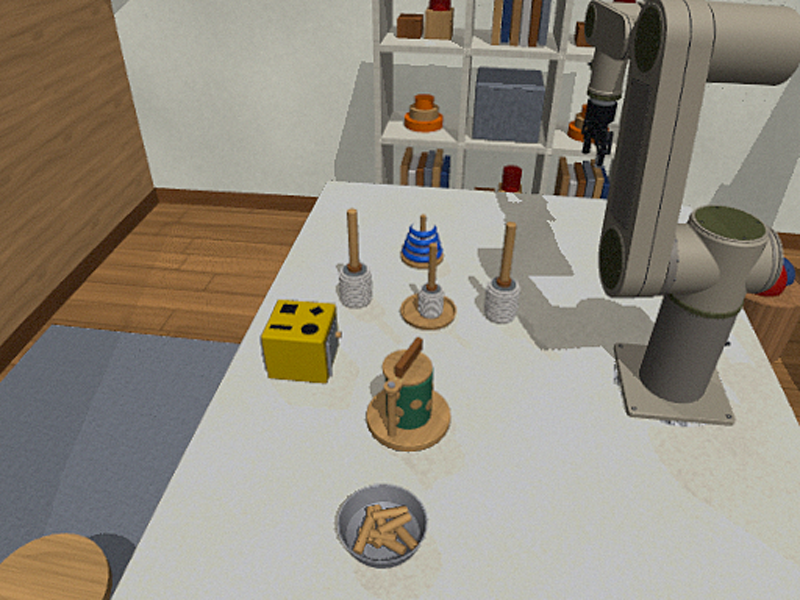

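View pics/top0.png

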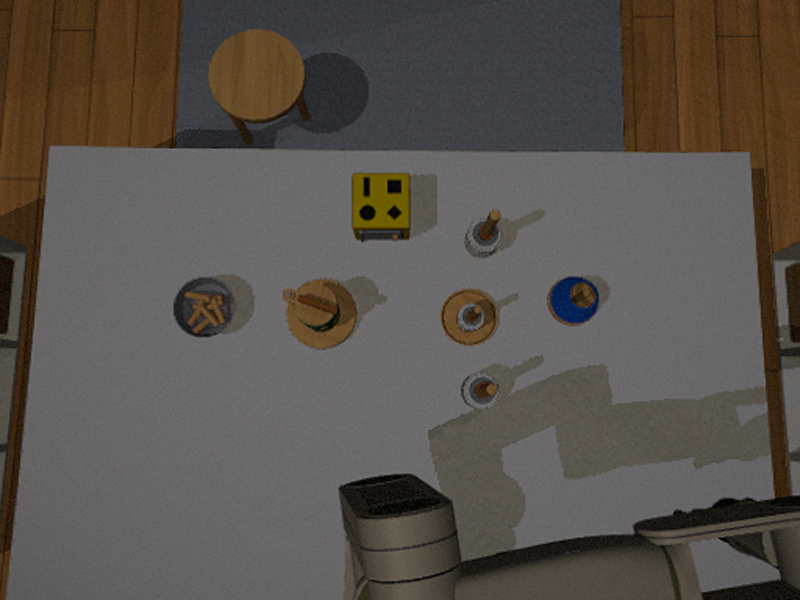

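Candidates, as side/top pixels in the 800x600 views: the brush in the dish at (432,290)/(470,316), and loose brushes at (355,270)/(484,235) and (500,280)/(482,390). Only the first one stands in a dish, and it looks smaller. I'll confirm with an enlarged crop.

```bash
python3 - <<'E'
import cv2,numpy as np
t=np.load("top0.npy")[:,:,::-1]; s=np.load("side0.npy")[:,:,::-1]
# native top region x170-400,y100-270 ; side x220-350,y125-295
a=cv2.resize(t[170:230,175:335],(800,300),interpolation=cv2.INTER_CUBIC)
b=cv2.resize(s[135:215,220:340],(450,300),interpolation=cv2.INTER_CUBIC)
c=cv2.resize(s[210:290,220:313],(350,300),interpolation=cv2.INTER_CUBIC)
cv2.imwrite("pics/crop0.png",cv2.convertScaleAbs(np.vstack([a,np.hstack([b,c])]),alpha=1.3))
E
cat > h.py <<'E'
import numpy as np,cv2
from bench import r,eyes
from scipy.spatial.transform import Rotation as Ro
def ray(n,uv):
    c=eyes.get_calibration(n); p=cv2.undistortPoints(np.array([[uv]],float),c["mtx"],np.array(c["D"]))[0,0]
    if n=="wrist":
        s=r.sense(); M=Ro.from_euler("xyz",s["tcp_rot"],degrees=True).as_matrix(); T=c["T_tool_cam"]
        return M@T[:3,3]+s["tool_pos"], M@T[:3,:3]@np.r_[p,1]
    R,t=np.array(c["R"]),np.array(c["t"])
    return -R.T@t, R.T@np.r_[p,1]
def at(n,uv,z):
    o,d=ray(n,uv); return (o+d*(z-o[2])/d[2])
def proj(n,X):
    c=eyes.get_calibration(n)
    return cv2.projectPoints(np.array(X,float).reshape(-1,3),cv2.Rodrigues(np.array(c["R"]))[0],np.array(c["t"]),c["mtx"],np.array(c["D"]))[0][:,0]
E
```

```text
(no output)
```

View pics/crop0.png

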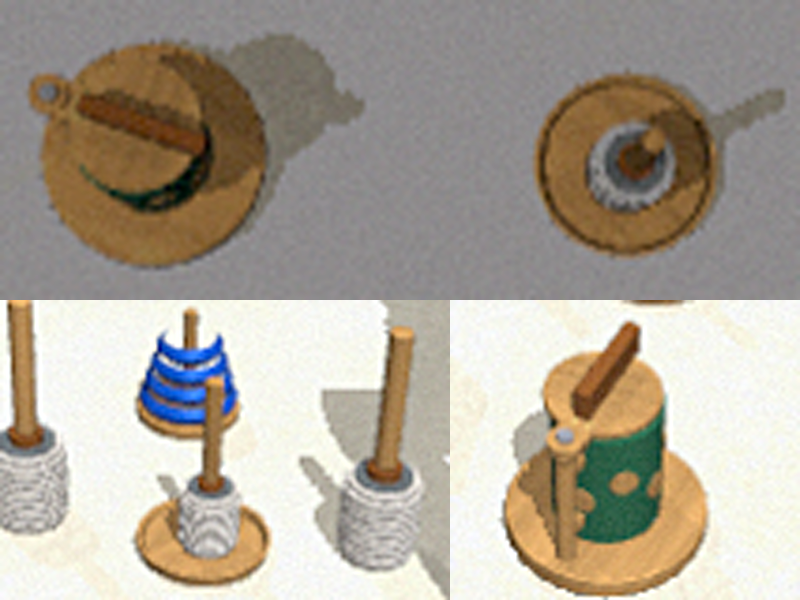

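The crop confirms it. The brush in the dish (side (205,470), top (630,165) in the crop) has a head about 60/136 of the dish width. The two loose ones are clearly bigger. The tower's hinge post is at crop (50,95) and the handle runs from there to (207,142).

```bash
python3 - <<'E'
from h import *
tc=lambda x,y:((x+.5)/5-.5+175,(y+.5)/5-.5+170)
sb=lambda x,y:((x+.5)/3.75-.5+220,(y-300+.5)/3.75-.5+135)
sc=lambda x,y:((x-450+.5)/3.763-.5+220,(y-300+.5)/3.75-.5+210)
f=lambda *a:print(a[0],np.round(a[1],1))
f("dish top",at("top",tc(626,165),16)); f("dish side",at("side",sb(203,541),16))
f("brush top T",at("top",tc(653,137),196)); f("brush top S",at("side",sb(213,382),196))
f("turntable L",at("top",tc(42,155),24)); f("turntable R",at("top",tc(267,155),24)); f("turntable B",at("top",tc(155,267),10))
f("hinge T",at("top",tc(50,95),150)); f("hinge S",at("side",sc(566,437),150))
f("handle near T",at("top",tc(80,103),175));f("handle far T",at("top",tc(205,145),175))
f("handle near S",at("side",sc(584,402),175));f("handle far S",at("side",sc(630,328),175))
f("tt L S",at("side",sc(504,500),24)); f("tt R S",at("side",sc(707,500),24));f("tt bottom S",at("side",sc(605,592),0))
f("lid L S",at("side",sc(544,395),147));f("lid R S",at("side",sc(665,395),147))
E
```

```text
dish top [ 538.  -167.9   16. ]
dish side [ 535.9 -155.5   16. ]
brush top T [ 534.5 -167.4  196. ]
brush top S [ 532.8 -162.   196. ]
turntable L [539.8 257.8  24. ]
turntable R [541.5  94.1  24. ]
turntable B [460.2 174.9  10. ]
hinge T [564.9 232.8 150. ]
hinge S [564.5 233.1 150. ]
handle near T [555.9 208.7 175. ]
handle far T [528.8 125.5 175. ]
handle near S [553.1 221.1 175. ]
handle far S [529.7 135.4 175. ]
tt L S [622.7 186.   24. ]
tt R S [460.9 163.4  24. ]
tt bottom S [532.6 248.6   0. ]
lid L S [587.8 188.5 147. ]
lid R S [498.1 176.  147. ]
```

```bash
cat >> h.py <<'E'
def plan(wps,step=60,dec=3):
    """rows to world waypoints, tool kept pointing down at its present yaw (tilt fixed in first row)"""
    s=r.sense(); M=Ro.from_euler("xyz",s["tcp_rot"],degrees=True).as_matrix(); p=np.array(s["tool_pos"])
    G=Ro.from_euler("xyz",[180,0,s["tcp_rot"][2]],degrees=True).as_matrix()
    print("at",p.round(1),s["tcp_rot"].round(2),"t",round(s["time"],2),"F",s["ft_force"].round(1),"gap",round(s["finger_gap"],1))
    print("tilt fix",Ro.from_matrix(M.T@G).as_rotvec().round(4))
    for w in wps:
        n=max(1,int(np.ceil(np.linalg.norm(np.array(w)-p)/step)))
        d=M.T@((np.array(w)-p)/n)/1000; print(n,"x",d.round(dec+1).tolist(),"->",w); p=np.array(w,float)
E
python3 - <<'E'
from h import *
for a,b in (((482,390),"near"),((484,235),"far")):
    n=np.array(a)*.64; print(b,at("top",n,35).round())
print("tips T",at("top",(488*.64,389*.64),250).round(),"S",at("side",(511*.64,224*.64),250).round(),at("side",(511*.64,224*.64),300).round())
H=np.array([565,233]);
def fp(th,d,R=90):
    f=np.radians(-111.8+th); return (H+R*np.array([np.cos(f),np.sin(f)])+d*np.array([np.sin(f),-np.cos(f)])).round(0)
S=fp(0,45)
plan([[147,-582,340],[380,-150,340],[*S,340],[*S,157]])
for th in range(0,96,10): print(th,fp(th,22))
E
```

```text
near [ 368. -196.   35.]
far [ 729. -203.   35.]
tips T [ 367. -182.  250.] S [ 366. -183.  250.] [372. -93. 300.]
at [ 147.1 -581.2  230.3] [-1.799e+02 -1.000e-02  1.420e+01] t 0.1 F [-1.  -0.3 -0.1] gap 85.5
tilt fix [-0.0017 -0.0001  0.    ]
2 x [-0.0001, 0.0003, -0.0548] -> [147, -582, 340]
9 x [0.0369, -0.0402, 0.0001] -> [380, -150, 340]
6 x [0.0307, -0.0466, 0.0001] -> [np.float64(490.0), np.float64(166.0), 340]
4 x [-0.0, 0.0001, 0.0457] -> [np.float64(490.0), np.float64(166.0), 157]
0 [511. 158.]
10 [525. 149.]
20 [540. 144.]
30 [556. 141.]
40 [572. 141.]
50 [588. 143.]
60 [603. 149.]
70 [617. 157.]
80 [630. 167.]
90 [640. 179.]
```

play_rows(deltas=[[[0, 0, -0.055], [0, 0, 0], 1], [[0, 0, -0.055], [0, 0, 0], 1], [[0.037, -0.04, 0], [0, 0, 0], 1], [[0.037, -0.04, 0], [0, 0, 0], 1], [[0.037, -0.04, 0], [0, 0, 0], 1], [[0.037, -0.04, 0], [0, 0, 0], 1], [[0.037, -0.04, 0], [0, 0, 0], 1], [[0.037, -0.04, 0], [0, 0, 0], 1]], force=60)

```text
time: 1.1
tool_pos: [305.6, -287.4, 340.4]
tcp_rot: [-179.4, -0.1, 13.8]
ft_force: [1.5, -0.8, 0.4]
finger_gap: -0.2
```

play_rows(deltas=[[[0.037, -0.04, 0], [0, 0, 0], 1], [[0.037, -0.04, 0], [0, 0, 0], 1], [[0.037, -0.04, 0], [0, 0, 0], 1], [[0.031, -0.046, 0], [0, 0, 0], 1], [[0.031, -0.046, 0], [0, 0, 0], 1], [[0.031, -0.046, 0], [0, 0, 0], 1], [[0.031, -0.046, 0], [0, 0, 0], 1], [[0, 0, 0], [0, 0, 0], 1]])

```text
time: 2.1
tool_pos: [463.5, 80.0, 341.0]
tcp_rot: [-179.3, 0.0, 14.1]
ft_force: [-0.9, -0.2, 0.3]
finger_gap: 0.2
```

```bash
python3 - <<'E'
from h import *
plan([[490,166,340],[490,166,157]],50)
E
```

```text
at [463.5  80.  341. ] [-1.7932e+02  5.0000e-02  1.4060e+01] t 2.1 F [-0.9 -0.2  0.3] gap 0.2
tilt fix [-0.0119  0.0008 -0.    ]
2 x [0.0233, -0.0385, 0.0009] -> [490, 166, 340]
4 x [0.0, 0.0005, 0.0457] -> [490, 166, 157]
```

play_rows(deltas=[[[0.023, -0.038, 0.001], [-0.012, 0, 0], 1], [[0.023, -0.038, 0.001], [0, 0, 0], 1], [[0, 0, 0], [0, 0, 0], 1], [[0, 0, 0.05], [0, 0, 0], 1], [[0, 0, 0.05], [0, 0, 0], 1], [[0, 0, 0.05], [0, 0, 0], 1], [[0, 0, 0.03], [0, 0, 0], 1], [[0, 0, 0], [0, 0, 0], 1]])

```text
time: 3.1
tool_pos: [489.4, 157.5, 154.0]
tcp_rot: [179.7, 0.2, 13.7]
ft_force: [0.3, 0.0, 0.2]
finger_gap: -0.0
```

```bash
python3 - <<'E'
from h import *
plan([[490,166,158],[505,161,158],[525,151,158],[540,146,158],[556,143,158],[572,143,158]],20)
p=eyes.snapshot("wrist"); cv2.imwrite("pics/w1.png",p[:,:,::-1])
E
```

```text
at [489.4 157.5 154. ] [1.7971e+02 1.7000e-01 1.3730e+01] t 3.1 F [0.3 0.  0.2] gap -0.0
tilt fix [0.0051 0.0029 0.    ]
1 x [0.0025, -0.0081, -0.004] -> [490, 166, 158]
1 x [0.0134, 0.0084, 0.0] -> [505, 161, 158]
2 x [0.0085, 0.0072, 0.0] -> [525, 151, 158]
1 x [0.0134, 0.0084, 0.0] -> [540, 146, 158]
1 x [0.0148, 0.0067, -0.0] -> [556, 143, 158]
1 x [0.0155, 0.0038, -0.0] -> [572, 143, 158]
```

View pics/w1.png

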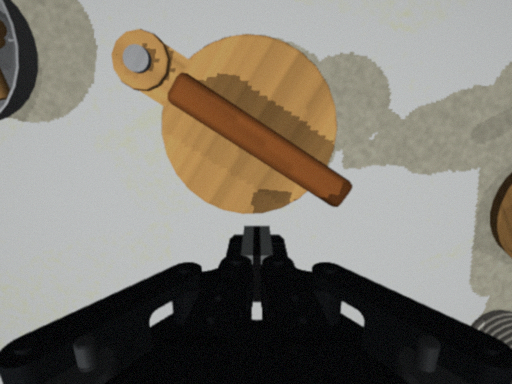

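The wrist view shows the hinge post at (137,57) and the handle from (180,90) to (345,190). The shut fingers are at (257,235), on the flank that has to be pushed.

play_rows(deltas=[[[0.009, 0.0, -0.003], [0.005, 0.003, 0], 1], [[0.012, 0.005, 0], [0, 0, 0], 1], [[0.012, 0.006, 0], [0, 0, 0], 1], [[0.012, 0.006, 0], [0, 0, 0], 1], [[0.013, 0.006, 0], [0, 0, 0], 1], [[0.015, 0.006, 0], [0, 0, 0], 1], [[0.015, 0.004, 0], [0, 0, 0], 1]])

```text
time: 4.03
tool_pos: [593.5, 145.6, 166.1]
tcp_rot: [-180.0, -0.7, 13.7]
ft_force: [-1.2, 0.5, 0.6]
finger_gap: 0.3
```

```bash
python3 - <<'E'
from h import *
print(at("wrist",(137,57),155).round(1))
plan([[588,145,158],[603,150,158],[617,158,158],[630,168,158],[638,178,158]],20)
p=eyes.snapshot("wrist"); cv2.imwrite("pics/w2.png",p[:,:,::-1])
E
```

```text
[671.7 227.9 155. ]
at [593.5 145.6 166.1] [-179.99   -0.65   13.71] t 4.03 F [-1.2  0.5  0.6] gap 0.3
tilt fix [-0.0001 -0.0114  0.    ]
1 x [-0.0056, -0.0007, 0.008] -> [588, 145, 158]
1 x [0.0158, -0.0013, 0.0002] -> [603, 150, 158]
1 x [0.0155, -0.0045, 0.0002] -> [617, 158, 158]
1 x [0.015, -0.0066, 0.0002] -> [630, 168, 158]
1 x [0.0101, -0.0078, 0.0001] -> [638, 178, 158]
```

View pics/w2.png

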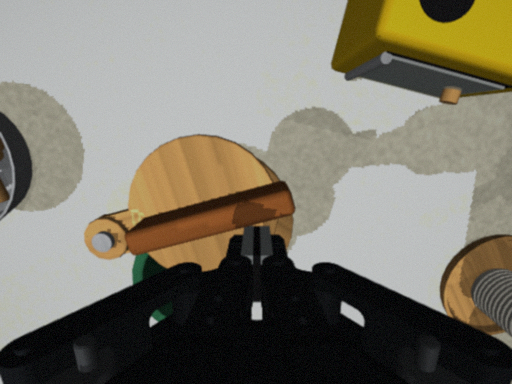

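The lid is a bit over half open. The hinge is at (103,240) and the bar tip at (290,195), with the fingers behind the bar. I'll carry on along the arc and take out the z drift.

play_rows(deltas=[[[0.008, 0, 0.008], [0, -0.011, 0], 1], [[0.012, -0.003, 0.001], [0, 0, 0], 1], [[0.012, -0.005, 0.001], [0, 0, 0], 1], [[0.008, -0.006, 0.001], [0, 0, 0], 1], [[0.006, -0.007, 0.001], [0, 0, 0], 1], [[0, 0, 0], [0, 0, 0], 1]])

```text
time: 4.82
tool_pos: [638.4, 176.7, 153.7]
tcp_rot: [179.9, -0.1, 13.6]
ft_force: [0.2, -1.1, -0.0]
finger_gap: -0.3
```

```bash
python3 - <<'E'
from h import *
plan([[640,180,158],[643,186,158],[646,192,158]],20)
E
```

```text
at [638.4 176.7 153.7] [ 1.7994e+02 -8.0000e-02  1.3640e+01] t 4.83 F [ 0.2 -1.1 -0. ] gap -0.3
tilt fix [ 0.001  -0.0014 -0.    ]
1 x [0.0023, -0.0029, -0.0043] -> [640, 180, 158]
1 x [0.0043, -0.0051, 0.0] -> [643, 186, 158]
1 x [0.0043, -0.0051, 0.0] -> [646, 192, 158]
```

play_rows(deltas=[[[0.002, -0.004, -0.003], [0, 0, 0], 1], [[0.002, -0.005, 0], [0, 0, 0], 1], [[0.002, -0.004, 0], [0, 0, 0], 1], [[0, 0, 0], [0, 0, 0], 1]])

```text
time: 5.32
tool_pos: [638.7, 178.9, 155.7]
tcp_rot: [179.0, 0.6, 13.3]
ft_force: [0.4, 0.3, 0.2]
finger_gap: -0.0
```

play_rows(deltas=[[[0.001, -0.004, 0], [0, 0, 0], 1], [[0, 0, 0], [0, 0, 0], 1]])

```text
time: 5.58
tool_pos: [638.7, 179.2, 155.9]
tcp_rot: [178.7, 0.7, 13.1]
ft_force: [-0.5, -2.5, -0.3]
finger_gap: 0.0
```

```bash
python3 - <<'E'
from h import *
plan([[640,180,158]],20)
p=eyes.snapshot("wrist"); cv2.imwrite("pics/w3.png",p[:,:,::-1])
E
```

```text
at [638.7 179.2 155.9] [178.69   0.73  13.12] t 5.58 F [-0.5 -2.5 -0.3] gap 0.0
tilt fix [0.0228 0.0128 0.0001]
1 x [0.0014, -0.0004, -0.0021] -> [640, 180, 158]
```

View pics/w3.png

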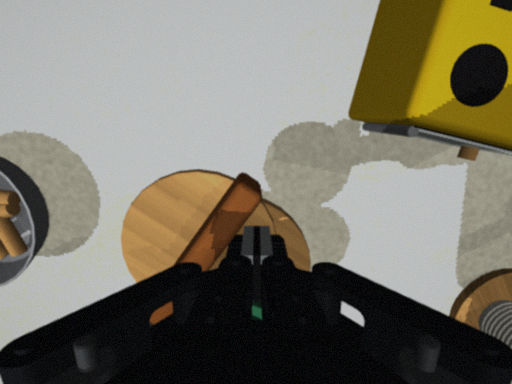

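The tool stopped advancing and the bar runs from (190,262) to (245,182). That works out to about -21.5° in the world frame, against -21.8° for tower +x, so the lid is at its stop. I'll back off and go to the brush.

play_rows(deltas=[[[-0.005, 0.02, 0], [0.023, 0.013, 0], 1], [[-0.005, 0.02, 0], [0, 0, 0], 1], [[0, 0, -0.05], [0, 0, 0], 1], [[0, 0, -0.055], [0, 0, 0], 0.5], [[0, 0, -0.055], [0, 0, 0], 0], [[-0.01, 0.04, 0], [0, 0, 0], 0], [[-0.03, 0.05, 0], [0, 0, 0], 0], [[-0.03, 0.05, 0], [0, 0, 0], 0]])

```text
time: 6.62
tool_pos: [601.4, -14.5, 322.3]
tcp_rot: [-179.9, -0.2, 13.6]
ft_force: [0.9, -1.2, 0.1]
finger_gap: 85.1
```

```bash
python3 - <<'E'
from h import *
plan([[505,-165,325]],55)
E
```

```text
at [601.4 -14.5 322.3] [-179.87   -0.21   13.59] t 6.62 F [ 0.9 -1.2  0.1] gap 85.1
tilt fix [-0.0022 -0.0037  0.    ]
4 x [-0.0323, 0.0309, -0.0009] -> [505, -165, 325]
```

play_rows(deltas=[[[-0.032, 0.03, 0], [0, 0, 0], 0], [[-0.032, 0.03, 0], [0, 0, 0], 0], [[-0.032, 0.03, 0], [0, 0, 0], 0], [[-0.032, 0.03, 0], [0, 0, 0], 0], [[0, 0, 0], [0, 0, 0], 0], [[0, 0, 0], [0, 0, 0], 0]])

```text
time: 7.38
tool_pos: [500.7, -169.2, 323.9]
tcp_rot: [180.0, -0.4, 13.3]
ft_force: [-0.2, 0.4, -0.0]
finger_gap: 85.7
```

```bash
python3 - <<'E'
from h import *
plan([[534,-165,325]],55)
p=eyes.snapshot("wrist"); t=eyes.snapshot("top"); np.save("w4.npy",p)
cv2.imwrite("pics/w4.png",np.vstack([p[:,:,::-1],cv2.resize(t[150:235,165:335,::-1],(512,214)[::1])]))
E
```

```text
at [ 500.7 -169.2  323.9] [179.96  -0.43  13.26] t 7.38 F [-0.2  0.4 -0. ] gap 85.7
tilt fix [ 0.0007 -0.0076 -0.    ]
1 x [0.0334, 0.0035, -0.0009] -> [534, -165, 325]
```

View pics/w4.png

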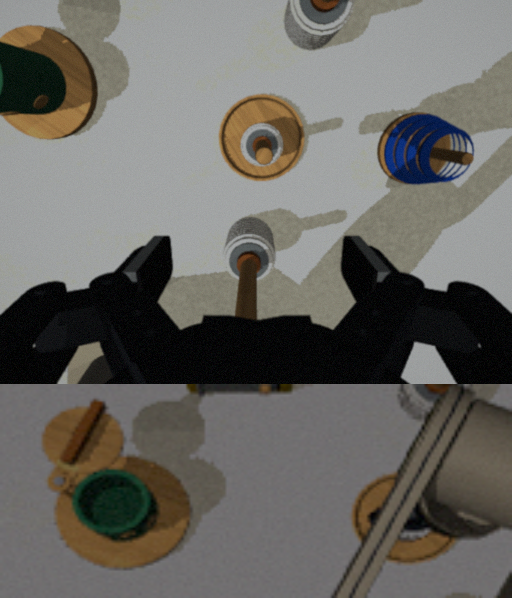

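The meant brush is at (264,157) at its handle top, with the dish centre at (262,137). The near tall brush's tip lies below the gripper at (247,300), with plenty of clearance. The top crop shows the lid open and the mouth free, centred at (113,502).

```bash
python3 - <<'E'
from h import *
print("brush",at("wrist",(264,157),196).round(1),"dish",at("wrist",(262,137),16).round(1))
n=lambda x,y:(165+x/3.012-.5,150+(y-384)/2.518-.5)
print("mouth",at("top",n(113,502),137).round(1),[at("top",n(*q),137).round(1) for q in((75,502),(153,502),(113,472),(113,535))])
b=at("wrist",(264,157),196); plan([[b[0],b[1],325],[b[0],b[1],200],[b[0],b[1],137]],50)
E
```

```text
brush [ 531.6 -167.8  196. ] dish [ 540.4 -167.3   16. ]
mouth [540.9 175.1 137. ] [array([540.4, 217.8, 137. ]), array([541.4, 130.2, 137. ]), array([581.7, 176.3, 137. ]), array([496.3, 173.8, 137. ])]
at [ 501.  -168.8  323.7] [179.96  -0.41  13.33] t 7.47 F [ 0.1 -0.5  0.2] gap 85.4
tilt fix [ 0.0007 -0.0071 -0.    ]
1 x [0.0301, 0.0062, -0.0011] -> [np.float64(531.6288741972227), np.float64(-167.8369687272839), 325]
3 x [-0.0003, -0.0, 0.0417] -> [np.float64(531.6288741972227), np.float64(-167.8369687272839), 200]
2 x [-0.0002, -0.0, 0.0315] -> [np.float64(531.6288741972227), np.float64(-167.8369687272839), 137]
```

play_rows(deltas=[[[0.031, 0.006, -0.001], [0, -0.007, 0], 0], [[0, 0, 0], [0, 0, 0], 0], [[0, 0, 0.04], [0, 0, 0], 0], [[0, 0, 0.04], [0, 0, 0], 0], [[0, 0, 0], [0, 0, 0], 0]])

```text
time: 8.1
tool_pos: [534.5, -163.0, 243.5]
tcp_rot: [180.0, -0.0, 13.8]
ft_force: [0.2, 0.6, 0.2]
finger_gap: 85.4
```

```bash
python3 - <<'E'
from h import *
plan([[533,-167,200],[533,-167,139]],50)
E
```

```text
at [ 534.5 -163.   243.5] [179.99  -0.    13.75] t 8.1 F [0.2 0.6 0.2] gap 85.4
tilt fix [ 0.0002 -0.0001 -0.    ]
1 x [-0.0024, 0.0035, 0.0435] -> [533, -167, 200]
2 x [-0.0, -0.0, 0.0305] -> [533, -167, 139]
```

play_rows(deltas=[[[-0.002, 0.004, 0.035], [0, 0, 0], 0], [[0, 0, 0.03], [0, 0, 0], 0], [[0, 0, 0.025], [0, 0, 0], 0], [[0, 0, 0.01], [0, 0, 0], 0], [[0, 0, 0], [0, 0, 0], 0]])

```text
time: 8.72
tool_pos: [538.5, -167.7, 152.3]
tcp_rot: [179.6, -0.6, 13.9]
ft_force: [-0.5, -0.6, 0.7]
finger_gap: 85.7
```

```bash
python3 - <<'E'
from h import *
plan([[533,-167,139]],50)
E
```

```text
at [ 538.5 -167.7  152.3] [179.57  -0.57  13.94] t 8.72 F [-0.5 -0.6  0.7] gap 85.7
tilt fix [ 0.0075 -0.01   -0.    ]
1 x [-0.0053, -0.0021, 0.0133] -> [533, -167, 139]
```

play_rows(deltas=[[[-0.005, -0.002, 0.01], [0.007, -0.01, 0], 0], [[0, 0, 0.003], [0, 0, 0], 0], [[0, 0, 0], [0, 0, 0], 0]])

```text
time: 9.1
tool_pos: [534.7, -167.7, 142.1]
tcp_rot: [179.8, -0.2, 13.9]
ft_force: [-0.2, 0.6, 1.3]
finger_gap: 85.1
```

```bash
python3 - <<'E'
from h import *
plan([[533,-167,139]],50)
E
```

```text
at [ 534.7 -167.7  142.1] [179.83  -0.19  13.95] t 9.1 F [-0.2  0.6  1.3] gap 85.1
tilt fix [ 0.003  -0.0032 -0.    ]
1 x [-0.0015, -0.0011, 0.0031] -> [533, -167, 139]
```

Close.

play_rows(deltas=[[[-0.001, 0, 0.003], [0.003, -0.003, 0], 0], [[0, 0, 0], [0, 0, 0], 0.5], [[0, 0, 0], [0, 0, 0], 0.8], [[0, 0, 0], [0, 0, 0], 1], [[0, 0, 0], [0, 0, 0], 1], [[0, 0, 0], [0, 0, 0], 1], [[0, 0, 0], [0, 0, 0], 1]], force=60)

```text
time: 9.98
tool_pos: [534.1, -168.2, 139.7]
tcp_rot: [180.0, -0.1, 13.9]
ft_force: [0.2, 0.5, 0.3]
finger_gap: 16.1
```

```bash
python3 - <<'E'
from h import *
plan([[533,-167,320]],50)
print(r.sense()["wrist_torque"])
E
```

```text
at [ 534.1 -168.2  139.7] [ 1.7997e+02 -5.0000e-02  1.3950e+01] t 9.97 F [0.2 0.5 0.3] gap 16.1
tilt fix [ 0.0006 -0.0009 -0.    ]
4 x [-0.0002, -0.0003, -0.0451] -> [533, -167, 320]
[0.00804712 0.05289231 0.012487  ]
```

play_rows(deltas=[[[0, 0, -0.02], [0, 0, 0], 1], [[0, 0, -0.04], [0, 0, 0], 1], [[0, 0, -0.045], [0, 0, 0], 1], [[0, 0, -0.045], [0, 0, 0], 1], [[0, 0, -0.03], [0, 0, 0], 1], [[0, 0, 0], [0, 0, 0], 1]])

```text
time: 10.72
tool_pos: [533.2, -167.7, 331.0]
tcp_rot: [179.9, -0.1, 14.0]
ft_force: [0.5, -0.2, -1.2]
finger_gap: 16.2
```

```bash
python3 - <<'E'
from h import *
plan([[541.5,175.3,325]],45)
p=eyes.snapshot("wrist"); s=eyes.snapshot("side")
cv2.imwrite("pics/w5.png",np.vstack([p[90:,:,::-1],cv2.resize(s[60:230,200:380,::-1],(318,300)).repeat(1,0)[:,:].copy() if 0 else cv2.copyMakeBorder(cv2.resize(s[60:230,200:380,::-1],(318,300)),0,0,0,194,cv2.BORDER_CONSTANT)]))
E
```

```text
at [ 533.2 -167.7  331. ] [ 1.7991e+02 -1.5000e-01  1.3960e+01] t 10.72 F [ 0.5 -0.2 -1.2] gap 16.2
tilt fix [ 0.0015 -0.0026 -0.    ]
8 x [0.0113, -0.0414, 0.0007] -> [541.5, 175.3, 325]
```

View pics/w5.png

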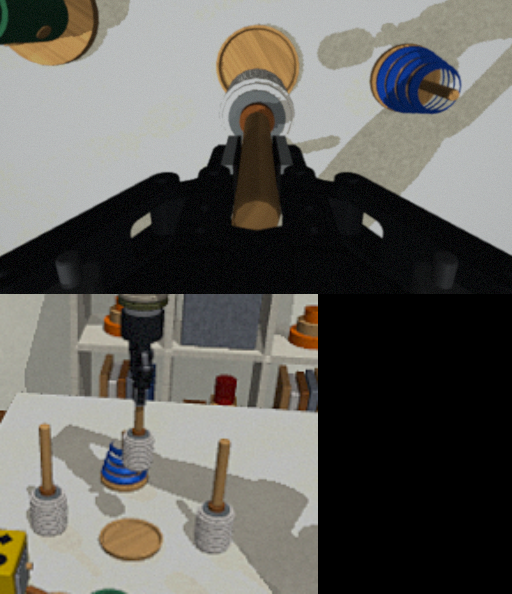

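```bash
python3 - <<'E'
from h import *
c=eyes.get_calibration("wrist");T=np.linalg.inv(c["T_tool_cam"])
def pj(x):
    q=T@np.r_[x,1]; u=c["mtx"]@q[:3]; return (u[:2]/u[2]).round(1)
for x in(0,5,10,15): print(x,"head top rim c",pj([x,0,60]),"rim left",pj([x,-30,60]),"far",pj([x+30,0,60]),"handle top",pj([x,0,-58]))
E
python3 - <<'E'
import cv2
im=cv2.imread("pics/w5.png")[40:290,170:350]; cv2.imwrite("pics/w5c.png",cv2.resize(im,None,fx=2.4,fy=2.4,interpolation=cv2.INTER_CUBIC))
E
```

```text
0 head top rim c [257.9 207.9] rim left [217.9 208. ] far [258.  168.3] handle top [259.5 312.4]
5 head top rim c [257.9 201.6] rim left [217.7 201.6] far [258.  161.5] handle top [259.5 299.8]
10 head top rim c [257.9 195.1] rim left [217.4 195.1] far [258.  154.5] handle top [259.6 287. ]
15 head top rim c [257.9 188.5] rim left [217.2 188.5] far [258.  147.4] handle top [259.6 273.7]
```

View pics/w5c.png

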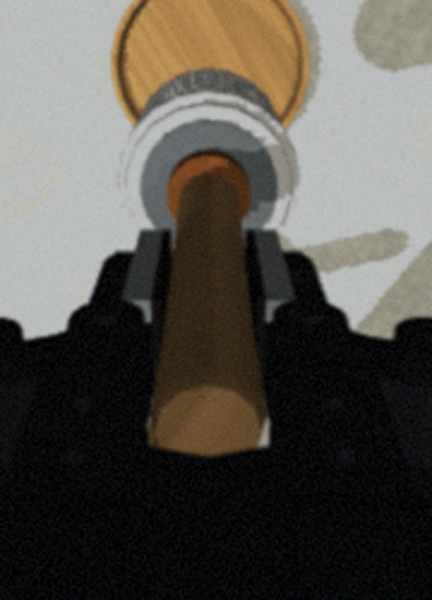

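The brush is held straight. The collar is at (257,208) and the handle top at (257,305), so its axis is 0–3 mm from the tool axis. Next I carry it over the tube.

play_rows(deltas=[[[0.011, -0.041, 0], [0, 0, 0], 1], [[0.011, -0.041, 0], [0, 0, 0], 1], [[0.011, -0.041, 0], [0, 0, 0], 1], [[0.011, -0.041, 0], [0, 0, 0], 1], [[0.011, -0.041, 0], [0, 0, 0], 1], [[0.011, -0.041, 0], [0, 0, 0], 1], [[0.011, -0.041, 0], [0, 0, 0], 1], [[0, 0, 0], [0, 0, 0], 1]])

```text
time: 11.82
tool_pos: [529.7, 138.6, 306.0]
tcp_rot: [-179.4, 1.9, 13.8]
ft_force: [-0.0, -1.0, -2.0]
finger_gap: 15.9
```

```bash
python3 - <<'E'
from h import *
plan([[541.5,175.3,320]],45)
E
```

```text
at [529.7 138.6 306. ] [-179.37    1.85   13.81] t 11.82 F [-0. -1. -2.] gap 15.9
tilt fix [-0.0111  0.0324 -0.0002]
1 x [0.0198, -0.033, -0.0143] -> [541.5, 175.3, 320]
```

play_rows(deltas=[[[0.01, -0.016, -0.008], [-0.006, 0.02, 0], 1], [[0.008, -0.015, -0.005], [-0.005, 0.013, 0], 1], [[0, 0, 0], [0, 0, 0], 1]])

```text
time: 12.2
tool_pos: [539.8, 173.7, 316.3]
tcp_rot: [180.0, 0.1, 13.7]
ft_force: [-0.4, -0.5, -1.1]
finger_gap: 16.8
```

```bash
python3 - <<'E'
from h import *
plan([[541.5,175.3,320]],45)
p=eyes.snapshot("wrist"); s=eyes.snapshot("side"); 
cv2.imwrite("pics/w6.png",np.hstack([cv2.resize(p[60:300,100:400,::-1],(500,400)),cv2.resize(s[140:300,210:330,::-1],(300,400))]))
E
```

```text
at [539.8 173.7 316.3] [1.7996e+02 1.3000e-01 1.3740e+01] t 12.2 F [-0.4 -0.5 -1.1] gap 16.8
tilt fix [0.0008 0.0023 0.    ]
1 x [0.002, -0.0011, -0.0037] -> [541.5, 175.3, 320]
```

View pics/w6.png

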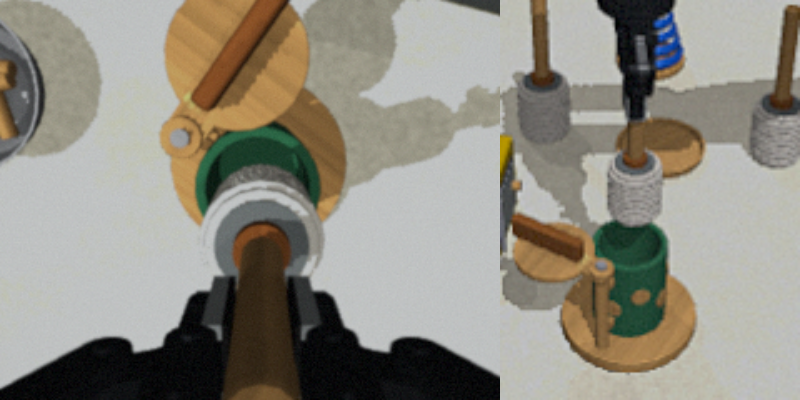

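In the side view the head's centre column (634) is about 4 px right of the mouth centre (630.5), so the brush needs about 3 mm more x. In the wrist view it is within 2 mm sideways. I'll correct and descend in steps.

play_rows(deltas=[[[0.003, -0.0015, 0], [0.001, 0.002, 0], 1], [[0, 0, 0.02], [0, 0, 0], 1], [[0, 0, 0.02], [0, 0, 0], 1], [[0, 0, 0], [0, 0, 0], 1]])

```text
time: 12.8
tool_pos: [542.1, 172.9, 271.9]
tcp_rot: [180.0, 0.2, 13.5]
ft_force: [0.4, -0.2, -0.7]
finger_gap: 16.4
```

```bash
python3 - <<'E'
from h import *
plan([[542.5,175.3,260]],15)
E
```

```text
at [542.1 172.9 271.9] [179.98   0.18  13.55] t 12.8 F [ 0.4 -0.2 -0.7] gap 16.4
tilt fix [0.0004 0.0031 0.    ]
1 x [0.001, -0.0022, 0.0119] -> [542.5, 175.3, 260]
```

play_rows(deltas=[[[0.001, -0.003, 0], [0, 0.003, 0], 1], [[0, 0, 0], [0, 0, 0], 1], [[0, 0, 0.01], [0, 0, 0], 1], [[0, 0, 0], [0, 0, 0], 1]])

```text
time: 13.3
tool_pos: [542.7, 176.1, 262.2]
tcp_rot: [180.0, -0.1, 13.5]
ft_force: [0.4, 0.2, -2.1]
finger_gap: 16.5
```

```bash
python3 - <<'E'
from h import *
plan([[542,175.3,166]],15)
s=eyes.snapshot("side"); p=eyes.snapshot("wrist")
cv2.imwrite("pics/w7.png",np.hstack([cv2.resize(p[60:220,160:360,::-1],(500,400),interpolation=2),cv2.resize(s[180:290,230:312,::-1],(300,400),interpolation=2)]))
E
```

```text
at [542.7 176.1 262.2] [ 1.7998e+02 -9.0000e-02  1.3530e+01] t 13.3 F [ 0.4  0.2 -2.1] gap 16.5
tilt fix [ 0.0004 -0.0015 -0.    ]
7 x [-0.0002, 0.0001, 0.0137] -> [542, 175.3, 166]
```

View pics/w7.png

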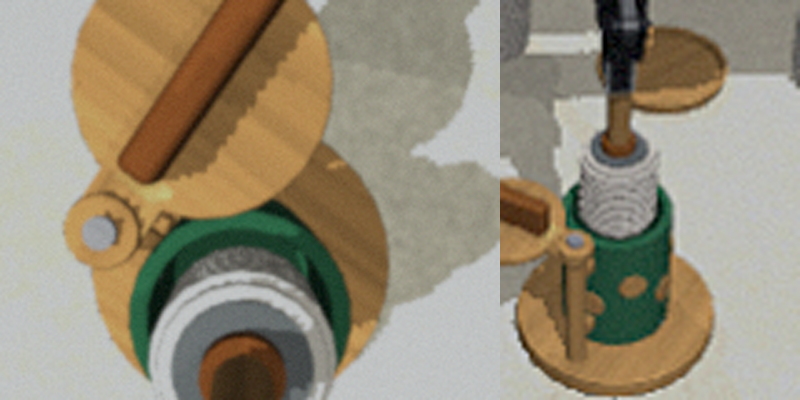

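The head is inside the mouth, with green rim visible all round. I've viewed 11 pictures, so one is left. Now I descend.

play_rows(deltas=[[[-0.001, 0, 0.015], [0, -0.001, 0], 1], [[0, 0, 0.015], [0, 0, 0], 1], [[0, 0, 0.015], [0, 0, 0], 1], [[0, 0, 0], [0, 0, 0], 1]])

```text
time: 13.9
tool_pos: [541.7, 175.8, 214.2]
tcp_rot: [180.0, -0.0, 13.5]
ft_force: [0.2, -0.8, -1.4]
finger_gap: 16.8
```

```bash
python3 - <<'E'
from h import *
plan([[542,175.3,166]],15)
print(r.sense()["wrist_torque"])
E
```

```text
at [541.7 175.8 214.2] [ 1.7998e+02 -3.0000e-02  1.3530e+01] t 13.9 F [ 0.2 -0.8 -1.4] gap 16.8
tilt fix [ 0.0004 -0.0005 -0.    ]
4 x [0.0, 0.0001, 0.012] -> [542, 175.3, 166]
[-0.01737751  0.03785547  0.03461735]
```

play_rows(deltas=[[[0, 0, 0.015], [0, 0, 0], 1], [[0, 0, 0.015], [0, 0, 0], 1], [[0, 0, 0.006], [0, 0, 0], 1], [[0, 0, 0], [0, 0, 0], 1]])

```text
time: 14.4
tool_pos: [541.7, 175.8, 175.5]
tcp_rot: [180.0, -0.0, 13.5]
ft_force: [-0.8, 0.9, -0.4]
finger_gap: 16.5
```

play_rows(deltas=[[[0, 0, 0.004], [0, 0, 0], 1], [[0, 0, 0.003], [0, 0, 0], 1], [[0, 0, 0], [0, 0, 0], 1]])

```text
time: 14.78
tool_pos: [542.5, 175.9, 169.1]
tcp_rot: [180.0, -0.1, 13.5]
ft_force: [0.3, -1.1, -1.0]
finger_gap: 16.7
```

play_rows(deltas=[[[0, 0, 0.003], [0, 0, 0], 1], [[0, 0, 0], [0, 0, 0], 1]])

```text
time: 15.02
tool_pos: [542.7, 176.0, 166.3]
tcp_rot: [180.0, -0.2, 13.5]
ft_force: [0.4, 0.4, -1.4]
finger_gap: 16.4
```

play_rows(deltas=[[[0, 0, 0.002], [0, 0, 0], 1], [[0, 0, 0], [0, 0, 0], 1]])

```text
time: 15.28
tool_pos: [543.5, 176.2, 165.4]
tcp_rot: [180.0, -0.3, 13.5]
ft_force: [-1.3, -0.5, 3.1]
finger_gap: 16.5
```

play_rows(deltas=[[[0, 0, 0.002], [0, 0, 0], 1], [[0, 0, 0], [0, 0, 0], 1]])

```text
time: 15.52
tool_pos: [543.6, 176.2, 164.2]
tcp_rot: [180.0, -0.3, 13.5]
ft_force: [-2.0, -1.0, 3.2]
finger_gap: 16.7
```

Bottom contact is clear: Fz went from -1.4 to +3.2 N at the expected height. Next I draw it up about 60 mm.

play_rows(deltas=[[[0, 0, 0.001], [0, 0, 0], 1], [[0, 0, -0.015], [0, 0, 0], 1], [[-0.001, 0, -0.015], [0, -0.005, 0], 1], [[0, 0, -0.015], [0, 0, 0], 1], [[0, 0, -0.015], [0, 0, 0], 1], [[0, 0, 0], [0, 0, 0], 1], [[0, 0, 0], [0, 0, 0], 1]])

```text
time: 16.4
tool_pos: [542.7, 176.0, 227.6]
tcp_rot: [180.0, -0.1, 13.5]
ft_force: [-1.0, -0.5, -1.6]
finger_gap: 16.4
```

```bash
python3 - <<'E'
from h import *
plan([[542,175.3,166]],15)
E
```

```text
at [542.7 176.  227.6] [ 1.7997e+02 -6.0000e-02  1.3530e+01] t 16.4 F [-1.  -0.5 -1.6] gap 16.4
tilt fix [ 0.0005 -0.0011 -0.    ]
5 x [-0.0002, 0.0001, 0.0123] -> [542, 175.3, 166]
```

Brush underside is now about 62 mm above the floor. Down again.

play_rows(deltas=[[[-0.001, 0, 0.014], [0, -0.001, 0], 1], [[0, 0, 0.014], [0, 0, 0], 1], [[0, 0, 0.014], [0, 0, 0], 1], [[0, 0, 0.01], [0, 0, 0], 1], [[0, 0, 0], [0, 0, 0], 1]])

```text
time: 17.02
tool_pos: [539.3, 175.2, 167.8]
tcp_rot: [180.0, 0.4, 13.5]
ft_force: [0.4, -0.0, -0.8]
finger_gap: 16.5
```

play_rows(deltas=[[[0, 0, 0.002], [0, 0, 0], 1], [[0, 0, 0.001], [0, 0, 0], 1], [[0, 0, 0], [0, 0, 0], 1]])

```text
time: 17.4
tool_pos: [540.2, 175.4, 166.3]
tcp_rot: [180.0, 0.2, 13.5]
ft_force: [0.1, -0.4, -2.2]
finger_gap: 16.1
```

play_rows(deltas=[[[0, 0, 0.002], [0, 0.003, 0], 1], [[0, 0, 0.001], [0, 0, 0], 1], [[0, 0, 0], [0, 0, 0], 1]])

```text
time: 17.77
tool_pos: [541.0, 175.6, 164.9]
tcp_rot: [180.0, -0.1, 13.5]
ft_force: [-2.4, 0.1, 2.4]
finger_gap: 16.5
```

play_rows(deltas=[[[0, 0, 0.002], [0, 0, 0], 1], [[0, 0, 0], [0, 0, 0], 1]])

```text
time: 18.02
tool_pos: [541.1, 175.6, 163.5]
tcp_rot: [180.0, -0.1, 13.5]
ft_force: [-2.0, 0.3, 5.2]
finger_gap: 16.1
```

The second bottom contact is about 6 N. Now I lift out and return to the dish.

play_rows(deltas=[[[0, 0, -0.015], [0, 0, 0], 1], [[0, 0, -0.03], [0, 0, 0], 1], [[0, 0, -0.03], [0, 0, 0], 1], [[0, 0, -0.03], [0, 0, 0], 1], [[0, 0, -0.03], [0, 0, 0], 1], [[0, 0, -0.02], [0, 0, 0], 1], [[0, 0, 0], [0, 0, 0], 1]])

```text
time: 18.9
tool_pos: [540.6, 175.6, 324.6]
tcp_rot: [180.0, -0.1, 13.5]
ft_force: [0.0, -0.6, -1.3]
finger_gap: 16.4
```

```bash
python3 - <<'E'
from h import *
plan([[538.5,-167,320]],45)
E
```

```text
at [540.6 175.6 324.6] [ 1.7998e+02 -1.2000e-01  1.3520e+01] t 18.9 F [ 0.  -0.6 -1.3] gap 16.4
tilt fix [ 0.0004 -0.0021 -0.    ]
8 x [-0.0103, 0.0416, 0.0006] -> [538.5, -167, 320]
```

play_rows(deltas=[[[-0.01, 0.041, 0], [0, 0, 0], 1], [[-0.01, 0.041, 0], [0, 0, 0], 1], [[-0.01, 0.041, 0], [0, 0, 0], 1], [[-0.01, 0.041, 0], [0, 0, 0], 1], [[-0.01, 0.041, 0], [0, 0, 0], 1], [[-0.01, 0.041, 0], [0, 0, 0], 1], [[-0.01, 0.041, 0], [0, 0, 0], 1], [[0, 0, 0], [0, 0, 0], 1]])

```text
time: 19.9
tool_pos: [536.8, -127.6, 313.5]
tcp_rot: [-179.7, 0.5, 13.7]
ft_force: [-0.1, 0.5, -0.6]
finger_gap: 16.7
```

```bash
python3 - <<'E'
from h import *
plan([[538.5,-167,310]],45)
E
```

```text
at [ 536.8 -127.6  313.5] [-179.74    0.52   13.67] t 19.9 F [-0.1  0.5 -0.6] gap 16.7
tilt fix [-0.0045  0.0091 -0.    ]
1 x [-0.0076, 0.0387, 0.0034] -> [538.5, -167, 310]
```

play_rows(deltas=[[[-0.004, 0.019, 0], [-0.004, 0.009, 0], 1], [[-0.003, 0.017, 0], [0, 0, 0], 1], [[0, 0, 0], [0, 0, 0], 1], [[0, 0, 0.035], [0, 0, 0], 1], [[0, 0, 0.035], [0, 0, 0], 1], [[0, 0, 0.025], [0, 0, 0], 1], [[0, 0, 0.015], [0, 0, 0], 1], [[0, 0, 0], [0, 0, 0], 1]])

```text
time: 20.9
tool_pos: [538.6, -159.1, 197.8]
tcp_rot: [-179.7, 0.1, 13.8]
ft_force: [-0.8, -0.3, -2.4]
finger_gap: 16.4
```

```bash
python3 - <<'E'
from h import *
plan([[538.5,-167,150]],45)
E
```

```text
at [ 538.6 -159.1  197.8] [-1.7968e+02  8.0000e-02  1.3840e+01] t 20.9 F [-0.8 -0.3 -2.4] gap 16.4
tilt fix [-0.0056  0.0015 -0.    ]
2 x [-0.0009, 0.0039, 0.0239] -> [538.5, -167, 150]
```

play_rows(deltas=[[[-0.001, 0.004, 0.018], [-0.005, 0.001, 0], 1], [[-0.001, 0.004, 0.015], [0, 0, 0], 1], [[0, 0, 0.008], [0, 0, 0], 1], [[0, 0, 0], [0, 0, 0], 1]])

```text
time: 21.4
tool_pos: [539.8, -168.2, 156.3]
tcp_rot: [179.9, -0.1, 13.8]
ft_force: [-0.1, 1.2, -1.6]
finger_gap: 16.6
```

```bash
python3 - <<'E'
from h import *
plan([[538.5,-167,140]],45)
E
```

```text
at [ 539.8 -168.2  156.3] [ 1.799e+02 -1.400e-01  1.385e+01] t 21.4 F [-0.1  1.2 -1.6] gap 16.6
tilt fix [ 0.0017 -0.0024 -0.    ]
1 x [-0.001, -0.0016, 0.0163] -> [538.5, -167, 140]
```

play_rows(deltas=[[[-0.001, -0.001, 0.008], [0.002, -0.002, 0], 1], [[0, 0, 0.004], [0, 0, 0], 1], [[0, 0, 0], [0, 0, 0], 1]])

```text
time: 21.78
tool_pos: [539.1, -167.7, 144.4]
tcp_rot: [180.0, -0.1, 13.8]
ft_force: [0.4, -1.0, -2.1]
finger_gap: 16.6
```

play_rows(deltas=[[[0, 0, 0.002], [0, 0, 0], 1], [[0, 0, 0.001], [0, 0, 0], 1], [[0, 0, 0], [0, 0, 0], 1]])

```text
time: 22.15
tool_pos: [539.5, -167.8, 141.8]
tcp_rot: [179.9, -0.1, 13.8]
ft_force: [-0.6, 0.1, -1.5]
finger_gap: 16.7
```

play_rows(deltas=[[[0, 0, 0.002], [0.001, -0.002, 0], 1], [[0, 0, 0.001], [0, 0, 0], 1], [[0, 0, 0], [0, 0, 0], 1]])

```text
time: 22.52
tool_pos: [540.0, -167.9, 139.7]
tcp_rot: [180.0, -0.1, 13.8]
ft_force: [-0.4, 1.0, 0.1]
finger_gap: 16.4
```

play_rows(deltas=[[[0, 0, 0.001], [0, 0, 0], 1], [[0, 0, 0], [0, 0, 0], 1]])

```text
time: 22.78
tool_pos: [540.0, -167.9, 139.2]
tcp_rot: [180.0, -0.1, 13.8]
ft_force: [-1.8, 0.4, 2.5]
finger_gap: 16.7
```

The brush touches the dish at the expected height with about 4 N. I release it gently.

play_rows(deltas=[[[0, 0, 0], [0, 0, 0], 0.75], [[0, 0, 0], [0, 0, 0], 0.65], [[0, 0, 0], [0, 0, 0], 0.5], [[0, 0, 0], [0, 0, 0], 0.3], [[0, 0, 0], [0, 0, 0], 0], [[0, 0, 0], [0, 0, 0], 0], [[0, 0, 0], [0, 0, 0], 0]], force=20)

```text
time: 23.65
tool_pos: [540.2, -168.0, 138.7]
tcp_rot: [179.9, -0.1, 13.8]
ft_force: [-0.4, 0.1, 0.4]
finger_gap: 85.6
```

```bash
python3 - <<'E'
from h import *
plan([[538.5,-167,320]],45)
E
```

```text
at [ 540.2 -168.   138.7] [ 1.7995e+02 -1.0000e-01  1.3840e+01] t 23.65 F [-0.4  0.1  0.4] gap 85.6
tilt fix [ 0.0009 -0.0017 -0.    ]
5 x [-0.0002, -0.0002, -0.0363] -> [538.5, -167, 320]
```

play_rows(deltas=[[[0, 0, -0.02], [0, 0, 0], 0], [[0, 0, -0.04], [0, 0, 0], 0], [[0, 0, -0.045], [0, 0, 0], 0], [[0, 0, -0.045], [0, 0, 0], 0], [[0, 0, -0.045], [0, 0, 0], 0], [[-0.02, 0, -0.04], [0, 0, 0], 0], [[-0.02, 0, -0.02], [0, 0, 0], 0], [[0, 0, 0], [0, 0, 0], 0]])

```text
time: 24.65
tool_pos: [499.1, -177.1, 413.6]
tcp_rot: [179.6, -0.5, 13.9]
ft_force: [1.0, -0.8, 0.5]
finger_gap: 85.6
```

```bash
python3 - <<'E'
from h import *
plan([[500,-167,380]],45)
p=eyes.snapshot("wrist"); s=eyes.snapshot("side")
cv2.imwrite("pics/w8.png",np.hstack([p[0:384,100:420,::-1],cv2.resize(s[100:292,200:350,::-1],(300,384),interpolation=2)]))
E
```

```text
at [ 499.1 -177.1  413.6] [179.59  -0.53  13.88] t 24.65 F [ 1.  -0.8  0.5] gap 85.6
tilt fix [ 0.0072 -0.0092 -0.    ]
1 x [0.003, -0.0098, 0.0335] -> [500, -167, 380]
```

View pics/w8.png

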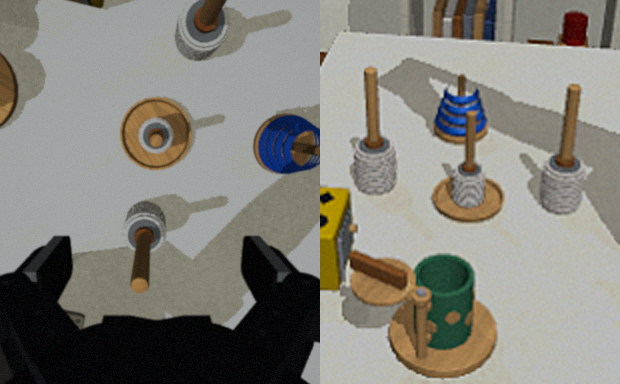

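The brush stands upright in the middle of the dish: wrist view (155,135), dish centre (155,132). The lid is fully open with the mouth free, the bystanders haven't moved, and the gripper is clear. Handing in.

```bash
python3 -c "
from bench import r
print(r.hand_in(), r.sense()['time'])"
```

```text
the job is handed in; nothing more can be done
the job is handed in; nothing more can be done
```

The job is done and handed in at about 25 s of the 72 s allowed; the hand-in gives no verdict.

**What I did:**
- **Lid:** I pushed it by the flank of its handle to the stop.
- **Scrub:** I gripped the brush that stood in the dish and took it down to the tube floor, up about 62 mm, and down to the floor again.
- **Return:** I set it back in its dish with about 4 N and released it.

**Last checks:**
- **Lid angle:** the wrist image after the push puts the handle at about -21.5°, against -21.8° for fully open. The final side picture still shows the mouth free.
- **Floor contacts:** wrist Fz rose by about 4.6 N the first time and 6.7 N the second, both at the expected height.
- **Brush:** the final pictures show it upright, within a few mm of the dish's centre.
- **Bystanders and gripper:** the stacker and what shows of the sorter look unmoved in the final picture. The bowl is outside that crop, but the arm stayed clear of it. The gripper is open and clear of everything.

**Disagreements:**
- **Gap reading:** the finger gap read about 16.5 mm on the 18 mm handle. The brush did not slip.
- **Camera estimates:** the side and top cameras differed by up to 12 mm on the dish position. I used the top and wrist values, which agreed within 3 mm.
- **Side load:** each floor contact also showed a side force of about 2 N.

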